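# Check the coating thickness on a sign plate in the engraver

## Robot

A 6-joint arm with a two-finger parallel gripper is mounted at the origin on the work surface. World frame = base frame: x ahead of the robot, y to its left, z up, the work surface at z = 0. Lengths are in m, angles in rad, forces in N, time in s.
With the tool pointing down it reaches from about 0.35 to 0.775 m from the base axis. Payload 5.5 kg.
Tool frame: the origin (TCP) lies where the fingers leave the gripper's body, on its centre line; the fingertips stand env.tip_reach ahead of it and the grasp point (between the pads) lies 54 mm ahead of it (env.tip_reach is the distance from the TCP to the fingertips, in m); z points along the fingers, y is the line along which they close (so a half turn about z gives the same grasp; the last joint's range is limited). The gripper opens to 85 mm and grips with 20 to 120 N. Pads are 22 mm wide; open, the fingers measure 114 mm over their backs; the gripper's body (76 mm by 85 mm) begins 54 mm behind the grasp point. The pads swing forward as they close: fully open they stand 13 mm farther back than shut.
Start: joints at [-1.253, 0.313, 0.046, 1.304, 0, 1.431], TCP at [0.254, -0.516, 0.304] pointing down, gripper open.
Joint ranges: [-2.76, 2.76], [-0.86, 1.69], [-1.03, 1.26], [-2.2, 2.34], [-1.47, 1.5], [-3.14, 3.14]. Speed limits (rad/s): [2.57, 2.57, 3.14, 3.14, 3.14, 3.14].

## Interface

Orientations are given as a unit quaternion [w, x, y, z].
In Python, from workcell import status, optics, hand_in, env gives the robot as it stands.
- The arm moves only by the shell command python3 -m handwheel 'ROWS' [FORCE]. ROWS is a JSON object whose one key "deltas" holds a list of rows, each a list of 5 numbers: the opening, from -1 (shut) to 1 (fully open), then the shift along the tool's x, y, z in units of 40 mm (1.0 is 40 mm), then the turn about the tool's z in units of 10 degrees (1.0 is 10 degrees). In form: {"deltas": [[jaw, x, y, z, roll], ...]}. A call has 1 to 20 rows; each row shifts and turns the commanded pose from where the row before left it, along the tool's axes as they then stand; what a row does not reach is not made up. A row lasts 1/8 s, in which the tool goes at most 62.5 mm and 10.7 degrees, less where a joint would pass 70% of its speed; a pose out of reach is approached as far as the arm can. A call is refused whole if a number of a shift passes 1 or a number of a turn 1, either way. A call with a gripper value outside its range is refused whole. The fingers move at their own pace and stop on an object; FORCE is the grip in N (left out, the last holds). Time passes only in rows, so rows that do not move let the fingers close. It gives the time, the measured TCP pose, the force, the opening and the grip force at its end, in the units of the state.
- status.get_state(): the state, without advancing time (a new reading comes with each control period).
- optics.read_camera(name): name is "scene" or "top" or "wrist"; returns a dict with "frame" (420x560x3 uint8, red, green, blue), "depth" (420x560 float32, m along the optical axis (not along the pixel's ray), 0 where there is no reading), "vfov" (degrees; the focal length in pixels is half the picture's height over the tangent of half this angle, whatever the lens; pixels are square), "cx", "cy" (the principal point, pixels), "origin" and "attitude" of the camera in the world. Camera axes: x right, y down, z forward; pixel columns grow to the right and rows downward; lengths in m; the calibration is good to about 2 mm. The wrist camera is an equidistant fisheye: a pixel r from the principal point sees the ray r / f radians off the axis. A picture is of the moment at which its call begins.
- hand_in(): hands the job in; it is judged then, once.
The state is a dict: "clock": time; "joint_pos": joint angles; "qvel": joint speeds; "tau": joint torques, N m; "tcp_pos": TCP position; "orientation": TCP orientation; "wrist_force": force on the tool from outside, world axes, zero at the start; "ft_torque": the same for the moment, N m; "finger_gap": finger opening in m; "grip_force": force on a finger pad.
Only numpy, scipy, OpenCV 4.12 (cv2) and the standard library are available. Lean on these libraries where they do the work, as an engineer would, in place of code of your own. Each camera call takes 0.05 s, during which the arm holds its last target. There are 200 camera calls.

## Task

Slide the laser engraver's window fully open, then take the coating-thickness gauge out of its desk stand and set its probe down on the sign plate inside the engraver, within the paper ring stuck there. Hold the gauge upright, with its screen towards the front of the engraver, and press lightly, so that the spring-loaded probe is clearly pushed in but not to its stop; finish while still holding it there for the reading. Do not tip the gauge over, press hard on the plate, or disturb the mugs, gift box and other things on the table.

Things in the scene. Friction and masses are not known exactly. Their poses are not given: they have to be found in the camera images.
- engraver: white desktop laser engraver, fixed, 370 mm (x) by 480 mm (y), 163 mm high; origin on the table under its middle, x to its rear, y to its left; its front (-x: screen, keys, stop button) is on the robot's side. Bed 45 mm above the table. The top is two amber panes: left half (y > 0) fixed, right half slides. Open, the hole spans x -129 to 129, y -228 to -20 mm, in a rim 145 to 163 mm high
- window (a joint): the sliding amber window in the engraver's top, in m: 0 = shut, grows as it slides along the engraver's +y (to its left, over the fixed pane), 0.21 = fully open at its stop. It may start a little open. It slides with about 1.5 N of friction and stays where it is left
- window_handle (a point): middle of the bar of the window's pull handle: a round aluminium bar 12 mm thick, 96 mm long along the engraver's x, on two posts 84 mm apart; bar centre 28 mm above the pane and 182 mm above the table, free space below the bar between the posts. It moves with the window
- plate: dark powder-coated steel sign plate, 100 (x) x 140 (y) x 3 mm, fixed on the engraver's bed under the window, axes parallel to the engraver's; origin at the centre of its underside, so its top is 48 mm above the table. Steel pins hold it around the edge and stand 3 mm above its top
- mark: white paper ring stuck on the plate's top, 28 mm outside and 22 mm inside diameter: the probe goes inside it; origin at the ring's centre on the plate's top face (48 mm above the table), axes parallel to the engraver's (-x towards the engraver's front). The sliding window covers it until it is opened
- stand: fixed desk stand for the gauge: steel base 115 x 80 x 8 mm, reaching further out in front (its -x, the screen side, with a steel disc on it), and a dark socket 41 x 59 mm with 2 mm play round the gauge's foot; side walls 60, back wall (+x) 85, front lip 38 mm above the table. Origin on the table under the gauge's axis. The gauge lifts straight up out of it
- gauge: handheld coating gauge, about 0.2 kg: dark upright housing 28 mm thick (x), 46 wide (y), 110 high, the screen on the upper part of its -x face (it looks along -x). Origin at the centre of the housing's underside, z up; in the stand the origin is 24 mm and the top 134 mm above the table. Can be gripped near its top from above across the 46 mm (closing along its y)
- probe_tip (a point): centre of the flat end of the gauge's probe, a steel pin 12 mm in diameter that sticks out 14 mm below the housing's underside, on its axis
- probe (a joint): how far the spring-loaded probe is pushed into the gauge, in m: 0 = free, 0.008 = at its stop. It starts to give at 1 N and takes 0.5 N more per mm, 5 N at the stop
- gauge_screen (a point): centre of the gauge's screen, on its -x face, 85 mm above the housing's underside
- mug_a: bystander, loose, stays where it is: white ceramic mug 82 mm wide, 96 mm high; origin in the middle of the underside
- mug_b: bystander, loose, stays where it is: white ceramic mug 82 mm wide, 96 mm high; origin in the middle of the underside
- mug_c: bystander, loose, stays where it is: white ceramic mug 82 mm wide, 96 mm high; origin in the middle of the underside
- giftbox_a: bystander, loose, stays where it is: closed cardboard gift box 105 x 105 x 110 mm; origin in the middle of the underside
- tape_roll: bystander, loose, stays where it is: clear tape roll 70 mm wide, 24 mm high, lying flat; origin in the middle of the underside
- marker_pen: bystander, loose, stays where it is: flat-sided marker pen 133 x 16 x 12 mm, lying on top of the engraver's front, 145 mm above the table; origin in the middle of the underside
- scraper: bystander, loose, stays where it is: spatula-shaped scraper 200 mm long, lying; origin near the middle
Mind the look-alikes: they are no part of the job. There is more than one size of the gauge; the one meant has the size given above.

How it is judged:
On the way, in this order (a step that is already met when the one before it is completed fails the run):
1. the window is slid fully open (value of joint window above 0.19 m), for 0.2 s.
2. the gauge is lifted clear of its stand in the fingers (height (world z) of gauge above 0.09 m and contact force between the fingers and gauge above 1 N), for 0.2 s.
3. the probe rests lightly inside the ring, gauge upright, screen to the front (horizontal distance between probe_tip and mark below 0.005 m and angle between gauge's own z axis and vertical below 0.087 rad and angle between the x axis of gauge and the x axis of mark, either way round below 0.3 rad and x of gauge_screen in the frame of mark below 0 m and value of joint probe between 0.001 and 0.0075 m and contact force between gauge and plate between 0.8 and 8 N and contact force between the fingers and gauge above 1 N and value of joint window above 0.19 m), for 0.5 s.
At the end, for the whole second after the job is handed in: Window within 20 mm of fully open; gauge still, held in the fingers, clear of the engraver; probe tip within 5 mm of the ring's centre, pushed in 1 to 7.5 mm with 0.8 to 8 N on the plate; gauge upright within 5 degrees, screen to the engraver's front within 17 degrees (all of step 3 and contact force between gauge and engraver below 0.1 N and linear speed of gauge below 0.01 m/s); the arm keeps its last pose, push and grip.
It fails at once if the gauge is tipped over or dropped on its side (angle between gauge's own z axis and vertical above 0.6 rad).
It fails at once if the gauge is pressed hard on the plate (over 25 N) (contact force between gauge and plate above 25 N).
It fails at once if a mug, the gift box or other bystander is shifted by more than 30 mm (distance of any of mug_a, mug_b, mug_c, giftbox_a, tape_roll, marker_pen, scraper from where it was at the start of the episode above 0.03 m).
It also fails if it takes over 59 s, if anything falls off the work surface, if the arm or the gripper's body presses on something with over 40 N, if the wrist force passes 120 N, or if a joint passes its speed limit or range.

## Working session

There is one attempt and no reset: what is moved stays moved. The work goes in short steps, Python scripts to look and compute and a shell command to move; the robot and the scene stay as the last step left them, time stands still between calls to the robot, and variables do not carry over. Pictures are saved under pics/ and viewed, at most 11 in all, crops included, and the job is handed in when it is done.

```bash
mkdir -p pics; ls
cat > h.py <<'E'
import numpy as np, cv2
from scipy.spatial.transform import Rotation as R
from workcell import status, optics, env
def cam(n):
    c=optics.read_camera(n); c['n']=n
    c['f']=c['frame'].shape[0]/2/np.tan(np.radians(c['vfov']/2))
    a=np.asarray(c['attitude'],float); c['R']=a if a.shape==(3,3) else R.from_quat(a[[1,2,3,0]]).as_matrix()
    c['o']=np.asarray(c['origin'],float); return c
def ray(c,u,v):
    d=np.array([(u-c['cx']),(v-c['cy'])])/c['f']
    if c['n']=='wrist':
        t=np.linalg.norm(d); d=d/max(t,1e-9); r=np.array([d[0]*np.sin(t),d[1]*np.sin(t),np.cos(t)])
    else: r=np.array([d[0],d[1],1.])
    return c['R']@r
def onz(c,u,v,z):
    r=ray(c,u,v); return c['o']+r*(z-c['o'][2])/r[2]
def pt(c,u,v):
    r=ray(c,u,v); k=c['depth'][int(v),int(u)]; return c['o']+r*k/(c['R'].T@r)[2]
def cloud(c):
    v,u=np.mgrid[:420,:560]; x=(u-c['cx'])/c['f']; y=(v-c['cy'])/c['f']; d=c['depth']
    return np.stack([x*d,y*d,d],-1)@c['R'].T+c['o']
E
python3 - <<'E'
from h import *
for n in ('scene','top','wrist'):
    c=cam(n); cv2.imwrite(f'pics/{n}0.png',c['frame'][...,::-1]); print(n,c['o'],c['R'][:,2],c['f'],c['cx'],c['cy'])
    np.save(f'{n}0.npy',c,allow_pickle=True)
s=status.get_state(); print(s,env.tip_reach)
E
```

```text
pics
scene [ 0.98659876 -0.73730717  1.2507088 ] [-0.33094141  0.47459643 -0.81562002] 545.2938095701069 282.9195866229991 206.55114691638497
top [ 0.27653102 -0.06950649  1.6432783 ] [ 0.15692542 -0.01361237 -0.98751664] 533.4318030814748 278.578401759637 214.99868027050397
wrist [ 0.32174419 -0.48286903  0.37253901] [-0.26693967 -0.12897518 -0.95504378] 325.19226210127806 276.90470255936066 211.071651947365
{'clock': 0.15, 'joint_pos': array([-1.25262229e+00,  3.13841414e-01,  4.52374941e-02,  1.30359067e+00,
        4.35816901e-05,  1.43119157e+00]), 'qvel': array([-1.73704076e-03, -6.21918913e-04,  3.99746652e-03, -3.32212082e-05,
       -1.90313662e-03,  7.26342673e-04]), 'tau': array([ 1.30668599e-03, -4.81067240e+01,  2.98813784e+01,  1.38918878e-02,
       -5.54411019e-05, -2.31391959e-05]), 'tcp_pos': array([ 0.25403526, -0.51553058,  0.30320495]), 'orientation': array([-6.98287404e-04,  9.73918753e-01,  2.26895953e-01, -4.06345543e-05]), 'wrist_force': array([ 0.14061615, -0.39355509, -0.00510316]), 'ft_torque': array([ 0.01543968, -0.0041587 ,  0.02011651]), 'grip_force': 0.0, 'finger_gap': 0.08554261814341106} 0.0726
```

View pics/scene0.png

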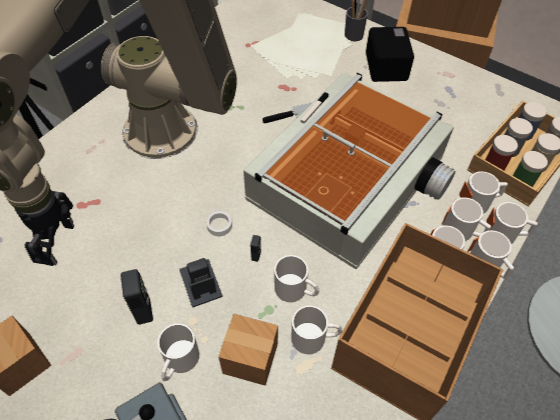

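View pics/top0.png

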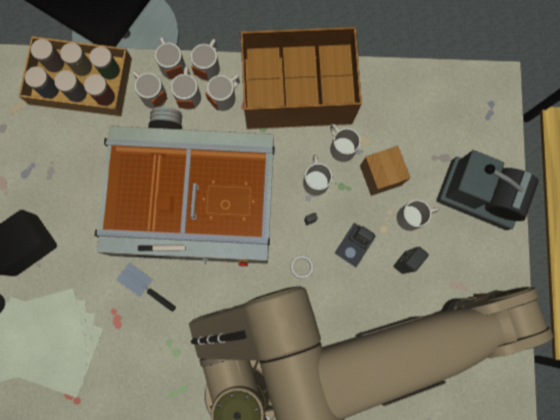

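Scene: the engraver is in the middle with its handle near (345,145) and the ring at (323,190). A stand is at (200,280), dark blocks at (137,297) and (256,247), and mugs and a box around them. Top: handle at (194,200), ring (226,204), stand (355,245), dark blocks (411,260) and (311,218). Next I'll check the heights.

Run:
```python
from h import *
for n,boxes in (('scene',{'stand':(170,250,230,310),'big':(115,260,160,330),'small':(245,230,270,265)}),('top',{'stand':(330,218,382,272),'big':(390,240,432,278),'small':(300,208,322,228)})):
    c=np.load(f'{n}0.npy',allow_pickle=True).item(); P=cloud(c); g=c['frame'].astype(int).max(-1)
    for k,(a,b,d,e) in boxes.items():
        q=P[b:e,a:d][(g[b:e,a:d]<90)&(c['depth'][b:e,a:d]>0)]
        for lo,hi in ((.004,.014),(.03,.045),(.055,.065),(.078,.092),(.10,.12),(.125,.142),(.145,.3)):
            w=q[(q[:,2]>lo)&(q[:,2]<hi)]
            if len(w)>4: print(n,k,lo,len(w),w.min(0).round(3),w.max(0).round(3),np.median(w,0).round(3))
t=cv2.imread('pics/top0.png')[120:280,90:440]; s=cv2.imread('pics/scene0.png')[230:330,110:280]
a=cv2.resize(t,(790,361),interpolation=cv2.INTER_CUBIC); b=cv2.resize(s,(400,235),interpolation=cv2.INTER_CUBIC)
o=np.zeros((600,790,3),np.uint8); o[:361]=a; o[362:597,:400]=b; w=cv2.imread('pics/wrist0.png'); o[362:597,410:723]=cv2.resize(w,(313,235)); cv2.imwrite('pics/z.png',o)
```

```text
scene stand 0.004 429 [ 0.383 -0.389  0.004] [ 0.517 -0.268  0.014] [ 0.476 -0.344  0.008]
scene stand 0.03 80 [ 0.435 -0.376  0.03 ] [ 0.501 -0.327  0.045] [ 0.483 -0.353  0.038]
scene stand 0.055 74 [ 0.44  -0.376  0.055] [ 0.5   -0.306  0.065] [ 0.48  -0.351  0.06 ]
scene stand 0.078 112 [ 0.462 -0.376  0.079] [ 0.501 -0.327  0.092] [ 0.483 -0.351  0.085]
scene stand 0.1 86 [ 0.445 -0.367  0.101] [ 0.491 -0.323  0.12 ] [ 0.48  -0.348  0.11 ]
scene stand 0.125 219 [ 0.451 -0.367  0.125] [ 0.492 -0.318  0.14 ] [ 0.471 -0.343  0.133]
scene big 0.03 61 [ 0.389 -0.507  0.03 ] [ 0.433 -0.444  0.045] [ 0.422 -0.49   0.038]
scene big 0.055 40 [ 0.388 -0.506  0.055] [ 0.432 -0.443  0.063] [ 0.42  -0.491  0.058]
scene big 0.078 62 [ 0.4   -0.507  0.078] [ 0.433 -0.45   0.091] [ 0.423 -0.49   0.086]
scene big 0.1 89 [ 0.395 -0.508  0.1  ] [ 0.433 -0.448  0.12 ] [ 0.421 -0.491  0.108]
scene big 0.125 80 [ 0.395 -0.507  0.125] [ 0.433 -0.446  0.141] [ 0.422 -0.491  0.134]
scene big 0.145 588 [ 0.367 -0.508  0.145] [ 0.434 -0.441  0.181] [ 0.407 -0.478  0.174]
scene small 0.03 31 [ 0.517 -0.204
[... 749 characters left out ...]
.34   0.133]
top big 0.03 16 [ 0.369 -0.472  0.031] [ 0.427 -0.443  0.043] [ 0.382 -0.455  0.037]
top big 0.055 18 [ 0.368 -0.474  0.056] [ 0.431 -0.442  0.065] [ 0.389 -0.455  0.06 ]
top big 0.078 22 [ 0.367 -0.471  0.08 ] [ 0.419 -0.443  0.092] [ 0.389 -0.457  0.085]
top big 0.1 28 [ 0.368 -0.476  0.101] [ 0.433 -0.442  0.118] [ 0.388 -0.451  0.107]
top big 0.125 35 [ 0.367 -0.471  0.125] [ 0.43  -0.443  0.141] [ 0.392 -0.454  0.135]
top big 0.145 379 [ 0.367 -0.506  0.145] [ 0.432 -0.441  0.183] [ 0.4   -0.471  0.172]
top small 0.03 6 [ 0.509 -0.2    0.031] [ 0.517 -0.173  0.042] [ 0.514 -0.188  0.039]
top small 0.078 53 [ 0.508 -0.202  0.078] [ 0.534 -0.17   0.092] [ 0.52  -0.184  0.087]
```

View pics/z.png

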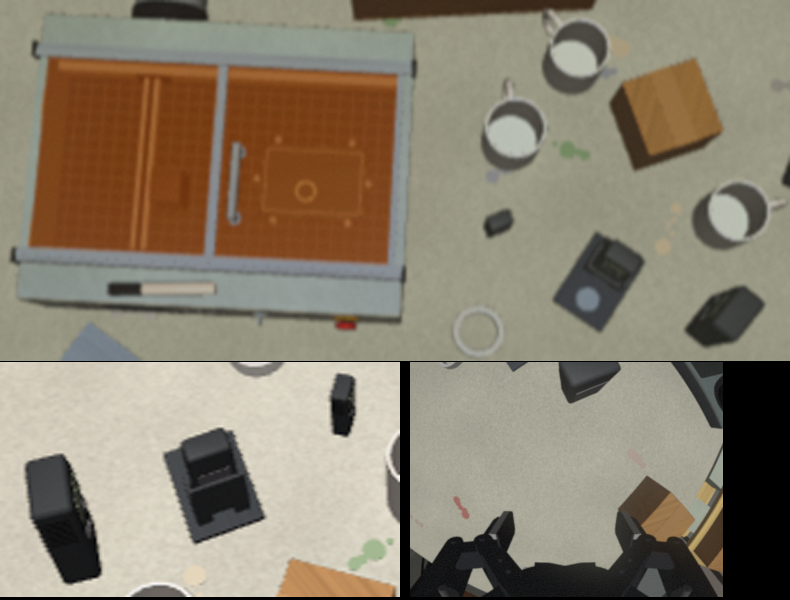

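The pictures show the stand gauge with its top at z = 0.134, so it is the right size. The stand's disc (its front) points to world -x and +y. Now the exact poses.

Run:
```python
from h import *
def rect(q):
    (x,y),(w,h),a=cv2.minAreaRect(q[:,:2].astype(np.float32)*1000); return [round(t/1000,4) for t in (x,y,w,h)]+[round(a,1)]
Q={}
for n in ('scene','top'):
    c=np.load(f'{n}0.npy',allow_pickle=True).item(); P=cloud(c).reshape(-1,3); f=c['frame'].reshape(-1,3).astype(int); ok=c['depth'].ravel()>0
    reg=lambda x0,x1,y0,y1,z0,z1: ok&(P[:,0]>x0)&(P[:,0]<x1)&(P[:,1]>y0)&(P[:,1]<y1)&(P[:,2]>z0)&(P[:,2]<z1)
    for k,b in dict(gtop=(.43,.52,-.39,-.29,.128,.14),base=(.37,.53,-.4,-.26,.005,.011),hand=(.4,.9,-.2,.4,.178,.195),body=(.4,.9,-.15,.5,.135,.17)).items():
        q=P[reg(*b)]; print(n,k,len(q),rect(q),q.mean(0).round(4)); 
        if k=='hand': print(q.min(0),q.max(0))
    # ring: bright-orange ring through pane
    (u0,v0,u1,v1)=(310,180,338,202) if n=='scene' else (215,194,238,216)
    im=c['frame'][v0:v1,u0:u1].astype(int); g=im.sum(-1); m=g>np.percentile(g,82)
    g8=np.uint8(np.clip((g-g.min())*255/(g.max()-g.min()),0,255)); big=cv2.resize(g8,None,fx=8,fy=8,interpolation=cv2.INTER_CUBIC)
    cs,_=cv2.findContours(cv2.threshold(big,0,255,cv2.THRESH_OTSU)[1],cv2.RETR_LIST,cv2.CHAIN_APPROX_NONE)
    for k in cs:
        if len(k)>40:
            e=cv2.fitEllipse(k); u=(e[0][0]+.5)/8-.5+u0; v=(e[0][1]+.5)/8-.5+v0
            print(' ring',round(u,1),round(v,1),np.array(e[1]).round()/8, onz(c,u,v,.048).round(4), 'mm/px',np.round(1000*np.linalg.norm(onz(c,u,v,.048)-c['o'])/c['f'],2))
```

```text
scene gtop 214 [0.4688, -0.3417, 0.0455, 0.0296, 57.7] [ 0.4692 -0.3423  0.1332]
scene base 468 [0.4496, -0.3293, 0.1589, 0.1362, 0.1] [ 0.4569 -0.3401  0.0077]
scene hand 395 [0.7321, 0.046, 0.2038, 0.4882, 44.4] [0.719  0.0222 0.1824]
[ 0.49166597 -0.19976556  0.17802925] [0.89829392 0.15635444 0.19247974]
scene body 18576 [0.65, 0.1368, 0.5727, 0.4999, 90.0] [0.5946 0.1493 0.1504]
 ring 310.7 200.7 [1.75  3.875] [0.5482 0.0234 0.048 ] mm/px 2.73
 ring 323.1 189.8 [5.625 7.125] [0.5551 0.0744 0.048 ] mm/px 2.78
 ring 323.1 190.0 [ 8.625 11.   ] [0.5553 0.0739 0.048 ] mm/px 2.78
 ring 312.4 187.4 [1.125 9.25 ] [0.5265 0.0638 0.048 ] mm/px 2.78
top gtop 142 [0.4715, -0.3412, 0.0456, 0.0302, 58.4] [ 0.4717 -0.3412  0.1332]
top base 420 [0.4504, -0.3297, 0.1386, 0.1591, 89.8] [ 0.4419 -0.3198  0.0076]
top hand 305 [0.7364, 0.045, 0.2032, 0.4891, 44.1] [0.69   0.04   0.1838]
[ 0.49719046 -0.19980724  0.17804606] [0.89827967 0.15594034 0.19478638]
top body 20898 [0.6453, 0.1353, 0.5692, 0.4912, 89.9] [0.5795 0.1732 0.1499]
 ring 229.2 213.8 [ 2.375 22.875] [0.5291 0.0578 0.048 ] mm/px 3.04
 ring 225.0 204.2 [5.25 5.75] [0.5582 0.072  0.048 ] mm/px 3.05
 ring 225.0 204.3 [10.375 10.875] [0.558  0.0719 0.048 ] mm/px 3.05
```

Run:
```python
from h import *
for n in ('scene','top'):
    c=np.load(f'{n}0.npy',allow_pickle=True).item(); P=cloud(c).reshape(-1,3); f=c['frame'].reshape(-1,3).astype(int); ok=c['depth'].ravel()>0
    q=P[ok&(P[:,0]>.48)&(P[:,0]<.68)&(P[:,1]>.05)&(P[:,1]<.2)&(P[:,2]>.174)&(P[:,2]<.195)]
    print(n,len(q),q.min(0).round(3),q.max(0).round(3)); r=cv2.minAreaRect(q[:,:2].astype(np.float32)*1000); print(r)
    q=P[ok&(P[:,0]>.35)&(P[:,0]<.85)&(P[:,1]>-.06)&(P[:,1]<.46)&(P[:,2]>.14)&(P[:,2]<.168)&((f.max(1)-f.min(1))<40)]
    r=cv2.minAreaRect(q[:,:2].astype(np.float32)*1000); print('body',r)
    # bystander extents
    for k,b in dict(mug1=(.5,.62,-.26,-.15),tape=(.36,.45,-.23,-.1)).items():
        w=P[ok&(P[:,0]>b[0])&(P[:,0]<b[1])&(P[:,1]>b[2])&(P[:,1]<b[3])&(P[:,2]>.015)&(P[:,2]<.2)]; print(k,w.min(0).round(3),w.max(0).round(3))
s=status.get_state(); w,x,y,z=s['orientation']; M=R.from_quat([x,y,z,w]).as_matrix(); print(M.round(3))
```

```text
scene 164 [0.492 0.141 0.174] [0.589 0.156 0.192]
((540.2557373046875, 149.37948608398438), (14.598607063293457, 97.25473022460938), 89.12566375732422)
body ((602.2027587890625, 181.5931396484375), (483.1728820800781, 440.13897705078125), 89.99797058105469)
mug1 [ 0.504 -0.238  0.015] [ 0.62  -0.17   0.101]
tape [ 0.36  -0.202  0.015] [ 0.412 -0.129  0.03 ]
top 151 [0.497 0.142 0.178] [0.592 0.156 0.195]
((544.8028564453125, 149.02357482910156), (12.766376495361328, 95.27224731445312), 89.12389373779297)
body ((605.1553955078125, 180.13369750976562), (480.274658203125, 436.04248046875), 89.9898910522461)
mug1 [ 0.508 -0.236  0.015] [ 0.62  -0.169  0.103]
tape [ 0.36  -0.201  0.015] [ 0.413 -0.131  0.033]
[[ 0.897  0.442 -0.   ]
 [ 0.442 -0.897  0.001]
 [ 0.    -0.001 -1.   ]]
```

```bash
python3 -m handwheel '{"deltas":[[-0.3,0,0,0,-1],[-0.3,0,0,0,-1],[-0.3,0,0,0,-1],[-0.3,0,0,0,-1],[-0.3,0,0,0,-1],[-0.3,0,0,0,-1],[-0.3,0,0,0,-1],[-0.3,0,0,0,-1],[-0.3,0,0,0,-1],[-0.3,0,0,0,-1],[-0.3,0,0,0,-1],[-0.3,0,0,0,-1],[-0.3,0,0,0,-1],[-0.3,0,0,0,-1],[-0.3,0,0,0,-1],[-0.3,0,0,0,-0.3],[-0.3,0,0,0,0]]}' 40
python3 -m handwheel '{"deltas":[[-0.3,-0.2,0.5,0,0],[-0.3,-0.4,1,0,0],[-0.3,-0.4,1,0,0],[-0.3,-0.4,1,0,0],[-0.3,-0.4,1,0,0],[-0.3,-0.4,1,0,0],[-0.3,-0.4,1,0,0],[-0.3,-0.4,1,0,0],[-0.3,-0.4,1,0,0],[-0.3,-0.4,1,0,0],[-0.3,-0.4,1,0,0],[-0.3,-0.5,1,0,0],[-0.3,-0.5,1,0,0],[-0.3,-0.5,1,0,0],[-0.3,-0.5,1,0,0],[-0.3,-0.5,1,0,0],[-0.3,-0.5,1,0,0],[-0.3,0,0,0,0],[-0.3,0,0,0,0]]}'
python3 - <<'E'
from h import *
c=cam('wrist'); cv2.imwrite('pics/w1.png',c['frame'][...,::-1]); np.save('w1.npy',c,allow_pickle=True)
s=status.get_state(); w,x,y,z=s['orientation']; M=R.from_quat([x,y,z,w]).as_matrix(); print(s['clock'],s['tcp_pos'],s['finger_gap'],s['joint_pos'].round(2)); print(M.round(3))
E
```

```text
clock: 2.28
tcp_pos: [0.2541, -0.5157, 0.3036]
orientation: [-0.0, 0.007, 1.0, 0.0]
wrist_force: [-0.1, -0.4, 0.4]
finger_gap: 0.0298
grip_force: 0.0
clock: 4.65
tcp_pos: [0.55, 0.1406, 0.3037]
orientation: [-0.001, 0.006, 1.0, -0.0]
wrist_force: [0.0, -0.2, -1.0]
finger_gap: 0.03
grip_force: 0.0
4.7 [0.55000793 0.14005429 0.30385792] 0.029938846016223254 [ 0.11  0.3   0.03  1.3  -0.    0.12]
[[-1.     0.014 -0.001]
 [ 0.014  1.    -0.   ]
 [ 0.001 -0.    -1.   ]]
```

View pics/w1.png

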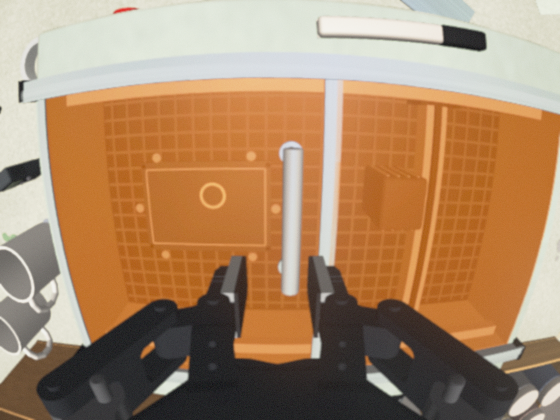

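The wrist view is clear. The handle bar runs from (291,150) to (289,290), between and ahead of the fingers, and the ring is at (212,196).

Run:
```python
from h import *
c=np.load('w1.npy',allow_pickle=True).item()
for p,z in (((291.5,149),.186),((290,293),.186),((212.5,195.5),.048),((147,168),.048),((268,168),.048),((153,245),.048),((267,248),.048),((330,82),.163),((30,92),.163)): print(p,onz(c,*p,z).round(4))
```

```text
(291.5, 149) [0.4946 0.149  0.186 ]
(290, 293) [0.5893 0.1481 0.186 ]
(212.5, 195.5) [0.5565 0.0724 0.048 ]
(147, 168) [0.5245 0.0016 0.048 ]
(268, 168) [0.5287 0.1311 0.048 ]
(153, 245) [ 0.6131 -0.0027  0.048 ]
(267, 248) [0.6164 0.1281 0.048 ]
(330, 82) [0.4533 0.175  0.163 ]
(30, 92) [ 0.4388 -0.052   0.163 ]
```

```bash
python3 -m handwheel '{"deltas":[[-0.3,0.2,0.2,0,0],[-0.3,0,0,0.6,0],[-0.3,0,0,0.6,0],[-0.3,0,0,0.5,0],[-0.3,0,0,0,0],[-0.3,0,0.4,0,0],[-0.3,0,0.5,0,0],[-0.3,0,0.5,0,0],[-0.3,0,0.5,0,0],[-0.3,0,0.5,0,0],[-0.3,0,0.5,0,0],[-0.3,0,0.5,0,0],[-0.3,0,0.5,0,0],[-0.3,0,0,0,0]]}'
python3 -m handwheel '{"deltas":[[-0.3,0,0.5,0,0],[-0.3,0,0.4,0,0],[-0.3,0,0.2,0,0],[-0.3,0,0.2,0,0],[-0.3,0,0,0,0]]}'
```

```text
clock: 6.45
tcp_pos: [0.5447, 0.3063, 0.2354]
orientation: [-0.0, 0.006, 1.0, 0.0]
wrist_force: [0.2, 0.6, 0.8]
finger_gap: 0.0296
grip_force: 0.0
clock: 7.08
tcp_pos: [0.5459, 0.3571, 0.2359]
orientation: [0.0, 0.006, 1.0, 0.0]
wrist_force: [-0.1, -1.5, -0.6]
finger_gap: 0.0298
grip_force: 0.0
```

```bash
python3 -m handwheel '{"deltas":[[-0.3,0,0.1,0,0],[-0.3,0,0.1,0,0],[-0.3,0,0,0,0]]}'; python3 -m handwheel '{"deltas":[[-0.3,0,0.1,0,0],[-0.3,0,0.1,0,0],[-0.3,0,0,0,0]]}'
python3 - <<'E'
from h import *
c=cam('top'); cv2.imwrite('pics/t2.png',cv2.resize(c['frame'][100:300,80:440,::-1],(792,440))); 
P=cloud(c).reshape(-1,3)
q=P[(P[:,0]>.5)&(P[:,0]<.6)&(P[:,1]>.2)&(P[:,1]<.45)&(P[:,2]>.174)&(P[:,2]<.195)]
print(len(q),q.min(0),q.max(0))
E
```

```text
clock: 7.45
tcp_pos: [0.5461, 0.3646, 0.2361]
orientation: [0.0, 0.007, 1.0, 0.0]
wrist_force: [0.1, -0.5, 0.1]
finger_gap: 0.0299
grip_force: 0.1
clock: 7.82
tcp_pos: [0.5462, 0.3661, 0.2358]
orientation: [-0.0, 0.009, 1.0, -0.007]
wrist_force: [-0.3, -22.8, 5.6]
finger_gap: 0.0297
grip_force: 11.5
99 [0.50206927 0.33747113 0.17429216] [0.59669975 0.3776463  0.1942161 ]
```

View pics/t2.png

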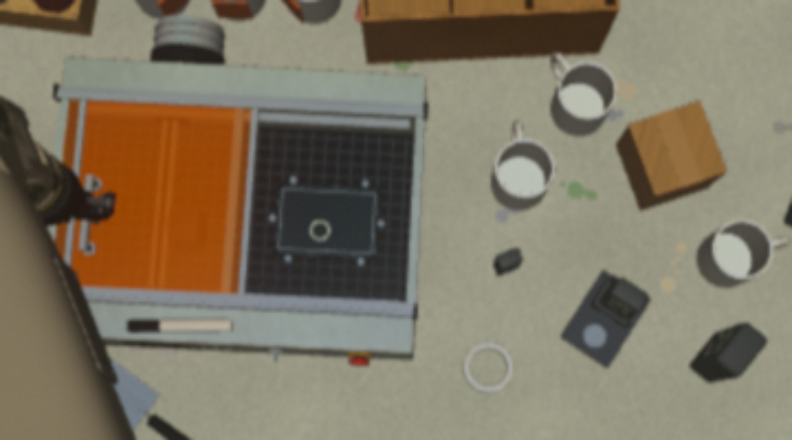

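The window is against its stop (22 N felt), fully open, and the ring shows clear at (320,230) in the crop. I'll back off, lift, and measure the ring on the way.

```bash
python3 -m handwheel '{"deltas":[[-0.3,0,-0.3,0,0],[-0.3,0,0,0,0],[0,0,0,-0.6,0],[0.5,0,0,-0.6,0],[1,0,0,-0.6,0],[1,0,-1,0,0],[1,0,-1,0,0],[1,0,-1,0,0],[1,0,-1,0,0],[1,0,-1,0,0],[1,0,-1,0,0],[1,0,0,0,0],[1,0,0,0,0]]}'
cat > ring.py <<'E'
from h import *
def ring(c,g,show=True):
    # white paper ring near expected world point g: project roughly by searching pixels
    v,u=np.mgrid[:420,:560]; f=c['frame'].astype(int); m=((f.min(-1)>105)).astype(np.uint8)
    cs,hh=cv2.findContours(cv2.resize(m*255,None,fx=4,fy=4,interpolation=cv2.INTER_LINEAR),cv2.RETR_LIST,cv2.CHAIN_APPROX_NONE)
    for k in cs:
        if len(k)<40: continue
        e=cv2.fitEllipse(k); p=((np.array(e[0])+.5)/4-.5); 
        if not(0<p[0]<559 and 0<p[1]<419): continue
        P=onz(c,*p,.048)
        if np.hypot(*(P-g)[:2])<.015 and max(e[1])<120: print(c['n'],p.round(1),np.array(e[1]).round(1)/4,P.round(4))
E
python3 - <<'E'
from ring import *
g=np.array([.5565,.0727,.048])
for n in ('wrist','top','scene'):
    c=cam(n); ring(c,g); cv2.imwrite(f'pics/r_{n}.png',c['frame'][...,::-1]); np.save(f'r_{n}.npy',c,allow_pickle=True)
s=status.get_state(); print(s['clock'],s['tcp_pos'])
E
```

```text
clock: 9.5
tcp_pos: [0.543, 0.1211, 0.3081]
orientation: [0.0, 0.007, 1.0, 0.0]
wrist_force: [0.5, -0.1, 0.5]
finger_gap: 0.0855
grip_force: 0.0
wrist [231.3 199.9] [16.1   16.875] [0.5562 0.0722 0.048 ]
wrist [231.4 199.7] [29.05 29.9 ] [0.556  0.0724 0.048 ]
top [229. 204.] [2.   4.75] [0.5592 0.0598 0.048 ]
scene [323.  189.8] [5.025 6.15 ] [0.5549 0.0742 0.048 ]
scene [323.  189.9] [ 9.65 11.95] [0.5549 0.0739 0.048 ]
9.65 [0.5427608  0.12161836 0.30783019]
```

```bash
python3 -m handwheel '{"deltas":[[1,0.1,-0.6,0,0],[1,0.14,-1,0,0],[1,0.14,-1,0,0],[1,0.14,-1,0,0],[1,0.14,-1,0,0],[1,0.14,-1,0,0],[1,0.14,-1,0,0],[1,0.14,-1,0,0],[1,0.14,-1,0,0],[1,0.14,-1,0,0],[1,0.15,-1,0,0],[1,0.15,-1,0,0],[1,0,0,0,1],[1,0,0,0,1],[1,0,0,0,1],[1,0,0,0,0.15],[1,0,0,0,0],[1,0,0,0,0]]}'
python3 - <<'E'
from h import *
c=cam('wrist'); cv2.imwrite('pics/g1.png',c['frame'][...,::-1]); np.save('g1.npy',c,allow_pickle=True)
s=status.get_state(); w,x,y,z=s['orientation']; M=R.from_quat([x,y,z,w]).as_matrix(); print(s['clock'],s['tcp_pos'],s['joint_pos'].round(2),np.degrees(np.arctan2(M[1,0],M[0,0])))
E
```

```text
clock: 11.9
tcp_pos: [0.4703, -0.3425, 0.3079]
orientation: [0.0, 0.277, 0.961, -0.0]
wrist_force: [0.1, 0.3, -0.2]
finger_gap: 0.0853
grip_force: 0.0
11.95 [ 0.47025288 -0.34253858  0.30792547] [-0.77  0.33  0.07  1.32 -0.   -0.21] 147.82336703188153
```

View pics/g1.png

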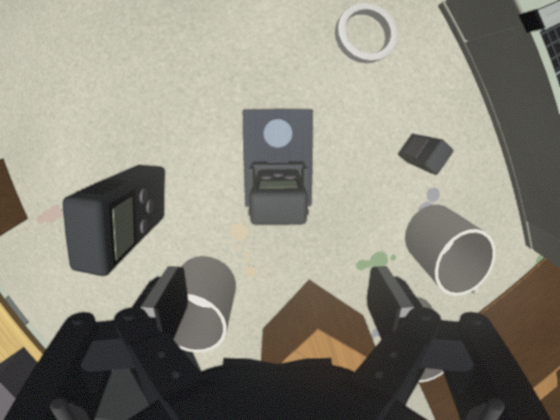

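The gauge is upright in the stand with its screen facing the camera. Its top face spans about (250,194) to (307,223), aligned with the tool axes.

Run:
```python
from h import *
c=np.load('g1.npy',allow_pickle=True).item(); 
f=c['frame'][...,::-1][150:240,230:330]; cv2.imwrite('pics/g1c.png',cv2.resize(f*2,(800,720)[0:2],interpolation=cv2.INTER_CUBIC)[:600])
for p in ((250,194),(306,194),(253,223),(306,223),(279,208.5)): print(p,onz(c,*p,.134).round(4))
# tool frame offset
s=status.get_state(); w,x,y,z=s['orientation']; M=R.from_quat([x,y,z,w]).as_matrix()
print(((onz(c,279,208.5,.134)-s['tcp_pos'])@M).round(4))
```

```text
(250, 194) [ 0.447  -0.3533  0.134 ]
(306, 194) [ 0.4701 -0.3166  0.134 ]
(253, 223) [ 0.4681 -0.3644  0.134 ]
(306, 223) [ 0.4905 -0.3288  0.134 ]
(279, 208.5) [ 0.4689 -0.3405  0.134 ]
[0.0022 0.001  0.1739]
```

View pics/g1c.png

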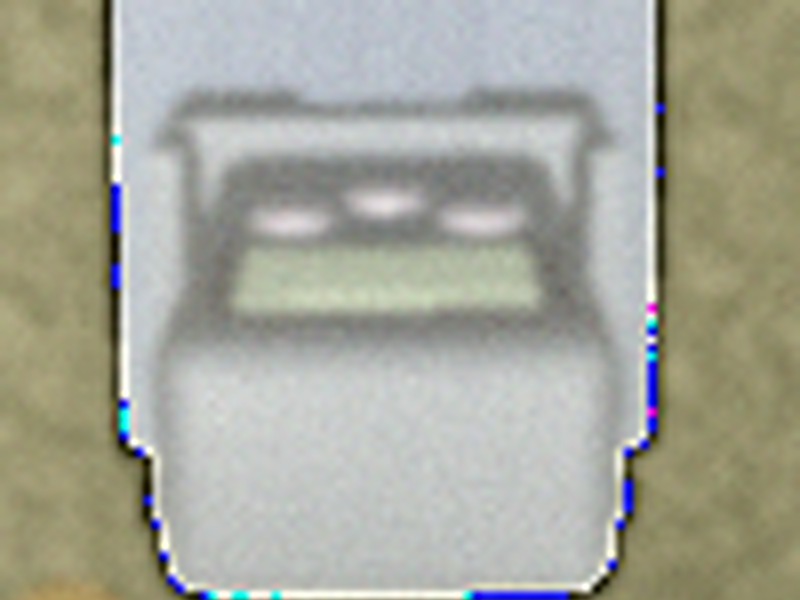

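```bash
python3 -m handwheel '{"deltas":[[1,0.04,0.02,0.8,0],[1,0,0,0.8,0],[1,0,0,0.8,0],[1,0,0,0.6,0],[1,0,0,0.35,0],[1,0,0,0.2,0],[1,0,0,0,0],[0,0,0,0,0],[-0.5,0,0,0,0],[-1,0,0,0,0],[-1,0,0,0,0],[-1,0,0,0,0],[-1,0,0,0,0],[-1,0,0,0,0]]}' 40
```

```text
clock: 13.7
tcp_pos: [0.4696, -0.3415, 0.1668]
orientation: [0.001, 0.278, 0.961, -0.0]
wrist_force: [0.1, 1.0, 5.3]
finger_gap: 0.0457
grip_force: 41.5
```

```bash
python3 -m handwheel '{"deltas":[[-1,0,0,-0.2,0],[-1,0,0,-0.4,0],[-1,0,0,-0.6,0],[-1,0,0,-0.8,0],[-1,0,0,-0.8,0],[-1,0,0,-0.8,0],[-1,0,0,-0.8,0],[-1,0,0,-0.4,0],[-1,0,0,-0.2,0],[-1,0,0,0,-0.5],[-1,0,0,0,-0.8],[-1,0,0,0,-0.8],[-1,0,0,0,-0.6],[-1,0,0,0,-0.3],[-1,0,0,0,0]]}'
python3 -m handwheel '{"deltas":[[-1,-0.1,0.4,0,0],[-1,-0.15,0.7,0,0],[-1,-0.15,0.9,0,0],[-1,-0.15,0.9,0,0],[-1,-0.15,0.9,0,0],[-1,-0.15,0.9,0,0],[-1,-0.15,0.9,0,0],[-1,-0.15,0.9,0,0],[-1,-0.15,0.9,0,0],[-1,-0.15,0.9,0,0],[-1,-0.15,0.9,0,0],[-1,-0.1,0.7,0,0],[-1,-0.1,0.3,0,0],[-1,0,0.2,0,0],[-1,0,0,0,0],[-1,0,0,0,0]]}'
python3 - <<'E'
from ring import *
g=np.array([.556,.0727,.048])
for n in ('wrist','scene','top'):
    c=cam(n); cv2.imwrite(f'pics/p_{n}.png',c['frame'][...,::-1]); np.save(f'p_{n}.npy',c,allow_pickle=True); ring(c,g)
s=status.get_state(); w,x,y,z=s['orientation']; M=R.from_quat([x,y,z,w]).as_matrix(); print(s['clock'],s['tcp_pos'],s['finger_gap'],M.round(3))
a=cv2.imread('pics/p_wrist.png'); b=cv2.resize(cv2.imread('pics/p_scene.png')[60:260,230:460],(345,300)); o=np.zeros((600,800,3),np.uint8); o[:420,:448]=cv2.resize(a,(448,420))[:, :]; o[:300,450:795]=b; cv2.imwrite('pics/p.png',o)
E
```

```text
clock: 15.58
tcp_pos: [0.4689, -0.341, 0.3655]
orientation: [-0.0, 0.02, 1.0, 0.0]
wrist_force: [-0.6, -0.5, -2.0]
finger_gap: 0.0457
grip_force: 41.0
clock: 17.58
tcp_pos: [0.5575, 0.0709, 0.3659]
orientation: [-0.0, 0.02, 1.0, -0.0]
wrist_force: [-0.2, -0.2, -2.2]
finger_gap: 0.0457
grip_force: 41.4
wrist [278.6 175.3] [13.85  13.975] [0.5562 0.0722 0.048 ]
wrist [278.6 175.2] [26.275 27.1  ] [0.5561 0.0723 0.048 ]
scene [323.  189.8] [5.025 6.15 ] [0.5549 0.0742 0.048 ]
scene [323.  189.9] [ 9.65 11.95] [0.5549 0.0739 0.048 ]
17.725 [0.55754806 0.07089893 0.36593819] 0.04551061884890037 [[-0.999  0.041  0.   ]
 [ 0.041  0.999 -0.   ]
 [-0.    -0.    -1.   ]]
```

View pics/p.png

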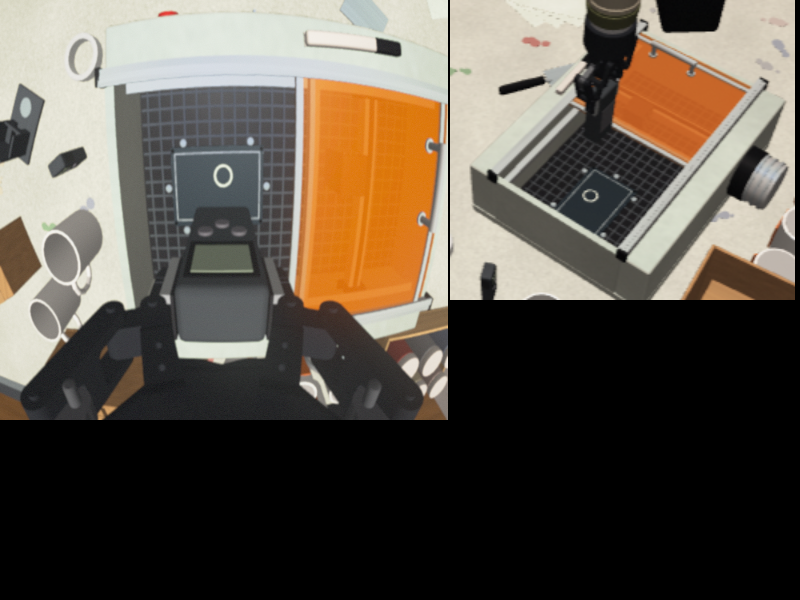

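The gauge is held upright with its screen to the front, and the ring shows clear ahead at wrist (278.6,175). Next I'll work out the gauge's offset in the hand and its tilt from the edges of its front face.

Run:
```python
from h import *
c=np.load('p_wrist.npy',allow_pickle=True).item(); t=np.array([.5575,.0709,.366]); s=status.get_state(); w,x,y,z=s['orientation']; M=R.from_quat([x,y,z,w]).as_matrix()
f=c['frame'][190:360,215:350]; cv2.imwrite('pics/q.png',cv2.resize(np.uint8(np.clip(f[...,::-1].astype(int)*2.5,0,255)),None,fx=3.5,fy=3.5,interpolation=cv2.INTER_CUBIC))
g=f.mean(-1)
print('col277',[int(v) for v in g[:,62]])
for r in (15,20,110): print(190+r,[int(v) for v in g[r]])
```

```text
col277 [82, 85, 85, 85, 84, 84, 86, 83, 85, 81, 82, 83, 81, 84, 79, 77, 76, 64, 52, 54, 56, 54, 54, 55, 50, 54, 55, 59, 58, 66, 76, 74, 73, 81, 101, 125, 137, 120, 85, 60, 53, 56, 53, 54, 56, 50, 51, 56, 55, 52, 48, 41, 38, 42, 62, 81, 89, 94, 93, 95, 93, 95, 91, 93, 96, 94, 96, 95, 95, 91, 95, 93, 94, 92, 92, 94, 92, 92, 95, 101, 126, 139, 106, 52, 33, 39, 44, 49, 53, 54, 56, 54, 58, 58, 61, 61, 67, 69, 79, 83, 85, 88, 86, 92, 92, 92, 97, 95, 95, 96, 97, 96, 96, 96, 97, 95, 95, 97, 98, 95, 99, 96, 95, 99, 96, 100, 98, 96, 96, 96, 97, 100, 96, 98, 94, 96, 96, 96, 95, 96, 94, 97, 97, 96, 98, 97, 97, 94, 97, 92, 91, 101, 156, 214, 225, 225, 224, 224, 224, 224, 221, 222, 223, 222, 221, 220, 220, 216, 210, 215]
205 [59, 64, 75, 80, 93, 139, 173, 140, 91, 80, 79, 81, 80, 81, 82, 79, 79, 81, 79, 79, 77, 83, 81, 81, 80, 79, 80, 77, 81, 83, 83, 81, 81, 78, 77, 81, 82, 77, 80, 77, 76, 81, 82, 82, 77, 84, 82, 76, 81, 80, 79, 81, 82, 82, 80, 77, 81, 79, 81, 79, 83, 77, 77, 81, 81, 79, 81, 79, 81, 80, 81, 81, 79, 80, 80, 80, 79, 77, 81, 80, 80, 81, 82, 80, 76, 80, 80, 79, 81, 79, 80, 81, 82, 83,
[... 577 characters left out ...]
, 78, 81, 81, 81, 79, 80, 87, 136, 170, 147, 104, 81, 80, 63, 65, 64, 64, 67, 64, 64, 68, 74, 87, 101, 92, 76, 64, 63, 68, 65, 66, 65, 67, 63, 65]
300 [65, 59, 46, 52, 67, 78, 83, 83, 88, 89, 93, 91, 94, 96, 93, 95, 95, 96, 91, 97, 98, 94, 93, 94, 98, 96, 93, 97, 95, 98, 94, 98, 94, 97, 97, 95, 97, 96, 98, 97, 97, 95, 98, 97, 98, 99, 92, 95, 97, 95, 97, 97, 98, 97, 97, 98, 97, 96, 96, 95, 98, 96, 97, 96, 99, 95, 96, 97, 102, 96, 95, 97, 95, 96, 96, 98, 97, 96, 95, 98, 97, 97, 95, 96, 101, 96, 95, 96, 96, 97, 96, 97, 98, 97, 97, 96, 95, 95, 95, 97, 99, 96, 96, 95, 94, 97, 98, 98, 92, 98, 92, 95, 93, 94, 93, 91, 87, 87, 86, 79, 66, 49, 53, 68, 69, 78, 122, 166, 193, 196, 193, 172, 131, 81, 51]
```

View pics/q.png

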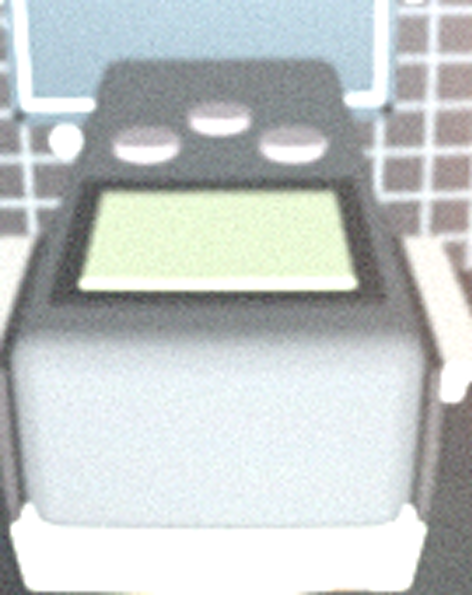

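Run:
```python
from h import *
c=np.load('p_wrist.npy',allow_pickle=True).item(); s=status.get_state(); t=s['tcp_pos']; w,x,y,z=s['orientation']; M=R.from_quat([x,y,z,w]).as_matrix(); zt=t[2]-.0328
for n,p,h in (('botfront L',(244.3,207),-.11),('botfront R',(311,207),-.11),('bot mid',(277.7,207),-.11),('screen mid',(277.3,258),-.025),('topfront',(277.3,285),0),('toprear',(277.3,341),0),('topL',(220.3,300),0),('topR',(335,300),0)):
    print(n,((onz(c,*p,zt+h)-t)@M*1000).round(1))
```

```text
botfront L [ 13.1 -23.  142.8]
botfront R [ 13.1  22.6 142.8]
bot mid [ 13.1  -0.2 142.8]
screen mid [15.3 -0.6 57.8]
topfront [16.3 -0.6 32.8]
toprear [-10.2  -0.6  32.8]
topL [  9.5 -21.9  32.8]
topR [ 9.4 21.  32.8]
```

```bash
python3 -m handwheel '{"deltas":[[-1,0.05,0.04,0.3,0],[-1,0,0,0.6,0],[-1,0,0,0.6,0],[-1,0,0,0.6,0],[-1,0,0,0.6,0],[-1,0,0,0.5,0],[-1,0,0,0.3,0],[-1,0,0,0.1,0],[-1,0,0,0,0],[-1,0,0,0,0]]}'
python3 - <<'E'
from h import *
s=status.get_state(); print(s['clock'],s['tcp_pos'],s['wrist_force'])
a=cam('wrist'); b=cam('scene'); np.save('d_w.npy',a,allow_pickle=True); np.save('d_s.npy',b,allow_pickle=True)
o=np.zeros((600,800,3),np.uint8); k=lambda im:np.uint8(np.clip(im[...,::-1].astype(int)*1.8,0,255))
o[:,:400]=cv2.resize(k(a['frame'][150:300,220:320]),(400,600),interpolation=cv2.INTER_CUBIC); o[:,400:]=cv2.resize(k(b['frame'][110:215,290:360]),(400,600),interpolation=cv2.INTER_CUBIC); cv2.imwrite('pics/d.png',o)
E
```

```text
clock: 18.98
tcp_pos: [0.5561, 0.0733, 0.2227]
orientation: [0.001, 0.02, 1.0, -0.0]
wrist_force: [-0.2, 0.0, -3.1]
finger_gap: 0.0454
grip_force: 41.5
18.975 [0.55613351 0.07328825 0.2227247 ] [-0.17662682  0.03082663 -3.11549584]
```

View pics/d.png

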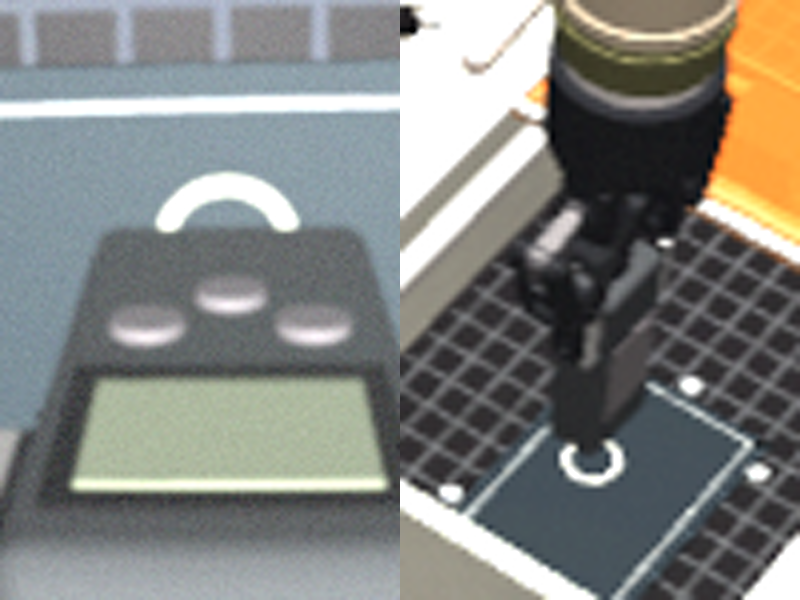

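The ring arc (apex 277,193) is centred on the gauge's width (278). The scene crop shows the probe over the ring. Now a check along x.

Run:
```python
from h import *
c=np.load('d_w.npy',allow_pickle=True).item(); t=np.array([.5561,.0733,.2227]); s=status.get_state(); w,x,y,z=s['orientation']; M=R.from_quat([x,y,z,w]).as_matrix()
for n,p,z in (('ring apex',(277,193),.048),('ring inner apex',(277,199.5),.048),('botfront',(278,207),t[2]-.1428),('botL',(246,207),t[2]-.1428),('botR',(310.5,207),t[2]-.1428),('plate front L',(220,178.7),.048),('R',(320,175),.048)): print(n,((onz(c,*p,z)-t)@M*1000).round(1))
```

```text
ring apex [ 14.8  -0.6 174.7]
ring inner apex [  9.6  -0.6 174.7]
botfront [ 13.    0.  142.8]
botL [ 13.  -21.8 142.8]
botR [ 13.   22.2 142.8]
plate front L [ 26.4 -44.6 174.7]
R [ 29.2  32.4 174.7]
```

```bash
python3 -m handwheel '{"deltas":[[-1,0,-0.01,0.15,0],[-1,0,0,0.15,0],[-1,0,0,0.08,0],[-1,0,0,0.05,0],[-1,0,0,0,0],[-1,0,0,0,0]]}'; python3 -m handwheel '{"deltas":[[-1,0,0,0.05,0],[-1,0,0,0.03,0],[-1,0,0,0,0],[-1,0,0,0,0]]}'; python3 -m handwheel '{"deltas":[[-1,0,0,0.03,0],[-1,0,0,0,0],[-1,0,0,0,0]]}'
```

```text
clock: 19.82
tcp_pos: [0.5558, 0.0729, 0.2048]
orientation: [0.0, 0.02, 1.0, -0.0]
wrist_force: [-0.3, 0.5, -2.6]
finger_gap: 0.0459
grip_force: 41.6
clock: 20.32
tcp_pos: [0.5558, 0.0729, 0.2017]
orientation: [0.0, 0.02, 1.0, -0.0]
wrist_force: [0.7, 0.3, 1.2]
finger_gap: 0.0455
grip_force: 41.6
clock: 20.7
tcp_pos: [0.5558, 0.0729, 0.2004]
orientation: [0.0, 0.02, 1.0, -0.0]
wrist_force: [0.4, -1.0, 1.9]
finger_gap: 0.0456
grip_force: 41.7
```

```bash
python3 -m handwheel '{"deltas":[[-1,0,0,0,0],[-1,0,0,0,0],[-1,0,0,0,0],[-1,0,0,0,0]]}'
python3 - <<'E'
from h import *
F=[]
for i in range(8): c=cam('scene' if i%2 else 'wrist'); F.append(status.get_state()['wrist_force'])
print(np.array(F).round(2), np.mean(F,0))
a=cam('wrist'); b=cam('scene'); o=np.zeros((600,800,3),np.uint8); k=lambda im:np.uint8(np.clip(im[...,::-1].astype(int)*1.8,0,255))
o[:,:400]=cv2.resize(k(a['frame'][150:300,220:320]),(400,600),interpolation=cv2.INTER_CUBIC); o[:,400:]=cv2.resize(k(b['frame'][110:215,290:360]),(400,600),interpolation=cv2.INTER_CUBIC); cv2.imwrite('pics/e.png',o)
E
```

```text
clock: 21.2
tcp_pos: [0.5558, 0.0729, 0.2004]
orientation: [0.0, 0.02, 1.0, -0.0]
wrist_force: [-0.1, 0.0, 0.9]
finger_gap: 0.0453
grip_force: 41.8
[[ 1.37  0.32  0.94]
 [ 0.8  -0.17  1.74]
 [ 0.58 -0.06  2.07]
 [ 1.43  1.05  2.35]
 [ 1.16  0.48  2.  ]
 [ 0.85  0.61  2.17]
 [ 1.41  0.09  0.58]
 [ 1.66  1.52  1.55]] [1.15724357 0.48118878 1.67566615]
```

View pics/e.png

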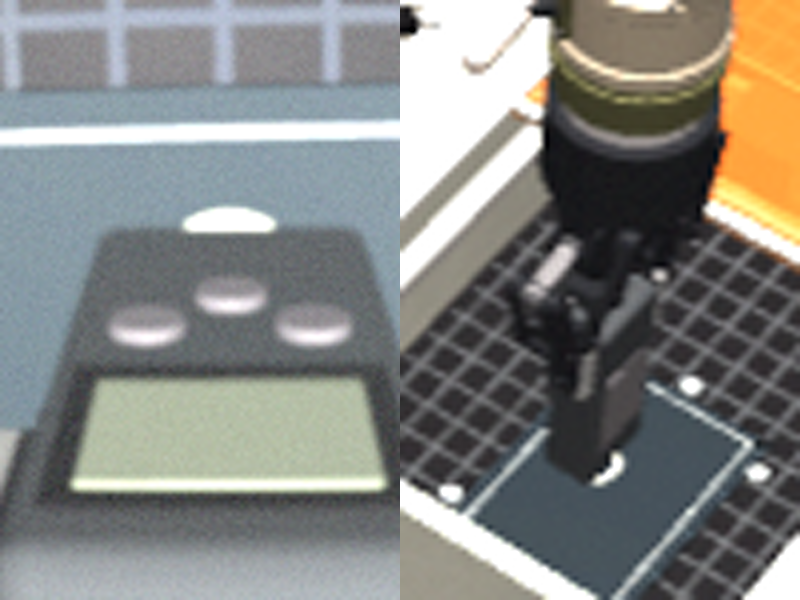

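```bash
python3 -m handwheel '{"deltas":[[-1,0,0,-0.02,0],[-1,0,0,0,0],[-1,0,0,0,0],[-1,0,0,0,0],[-1,0,0,0,0],[-1,0,0,0,0]]}'; python3 -c "
from h import *
c=cam('wrist'); s=status.get_state(); w,x,y,z=s['orientation']; M=R.from_quat([x,y,z,w]).as_matrix(); print(((onz(c,277.3,201.75,.048)-s['tcp_pos'])@M*1000).round(1), s['wrist_force'])
from workcell import hand_in; print(hand_in())"
```

```text
clock: 22.45
tcp_pos: [0.5557, 0.0729, 0.2011]
orientation: [0.0, 0.02, 1.0, -0.0]
wrist_force: [2.3, 0.5, 0.1]
finger_gap: 0.0454
grip_force: 41.8
[ 13.9  -0.4 153.1] [2.01958088 0.83566338 0.50976912]
the job is handed in; nothing more can be done
None
```

I handed the job in at about 22 s: the window is open against its stop, and the gauge is held upright with its screen to the front and its probe pressed about 4 mm (roughly 3 N) on the plate, measured within about 1 mm of the ring's centre; no verdict came back.

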